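# Snap the spring clip over the thermal sleeve

### The arm

A 7-joint arm with a two-finger parallel gripper is mounted at the origin on the work surface. World frame = base frame: x ahead of the robot, y to its left, z up, the work surface at z = 0. Lengths are in m, angles in rad, forces in N, time in s.
With the tool pointing down it reaches from about 0.425 to 0.875 m from the base axis. Payload 4.7 kg.
Tool frame: the origin (TCP) lies at the very end of the fingers, on their centre line; the grasp point (between the pads) lies 19 mm behind it; z points along the fingers, y is the line along which they close (so a half turn about z gives the same grasp; the last joint's range is limited). The gripper opens to 87 mm and grips with 3 to 60 N. Pads are 19 mm wide; open, the fingers measure 117 mm over their backs; the gripper's body (75 mm by 190 mm) begins 51 mm behind the grasp point.
Start: joints at [1.147, 0.321, -0.07, 1.45, 0.023, 1.371, -0.057], TCP at [0.276, -0.589, 0.223] pointing down, gripper open.
Joint ranges: [-2.86, 2.86], [-0.3, 2.09], [-1.38, 1.24], [0.06, 2.45], [-1.56, 4.7], [0.09, 2.05], [-2.69, 2.69]. Speed limits (rad/s): [2.57, 2.57, 3.14, 3.14, 3.14, 3.14, 3.14].

### API

Orientations are given as a rotation vector (axis times angle).
In Python, from bench import ctrl, get_image, job gives the robot as it stands.
- The arm moves only by the shell command python3 -m crank 'ROWS' [FORCE]. ROWS is JSON, a list that holds one entry, the list of rows, each a list of 5 numbers: the shift along the tool's x, y, z in mm, then the turn about the tool's z in rad, then the closure, from -1 (fully open) to 1 (shut), so that 0 is half open. A call has 1 to 10 rows; each row shifts and turns the commanded pose from where the row before left it, along the tool's axes as they then stand; what a row does not reach is not made up. A row lasts 1/12 s, in which the tool goes at most 41.7 mm and 7.16 degrees, less where a joint would pass 70% of its speed; a pose out of reach is approached as far as the arm can. A call with a gripper value outside its range is refused whole. The fingers move at their own pace and stop on an object; FORCE is the grip in N (left out, the last holds). Time passes only in rows, so rows that do not move let the fingers close. It gives the time, the measured TCP pose, the force, the opening and the grip force at its end, in the units of the state.
- ctrl.get_state(): the state, without advancing time (a new reading comes with each control period).
- get_image(name): name is "side" or "top"; returns a dict with "pixels" (480x640x3 uint8, red, green, blue), "fx", "fy", "cx", "cy" (pixels), "k1" (the pictures are not rectified: a ray, as slopes to the right and down, at radius r is drawn at 1 + k1 r^2 times it, then the intrinsics apply), "T" (4x4, takes a point from camera to world coordinates). Camera axes: x right, y down, z forward; pixel columns grow to the right and rows downward; lengths in m; the calibration is good to about 2 mm. A picture is of the moment at which its call begins. There is no depth.
- job.close_job(): hands the job in; it is judged then, once.
The state is a dict: "time": time; "joint_positions": joint angles; "qd": joint speeds; "joint_torque": joint torques, N m; "position": TCP position; "tool_rot": TCP orientation; "ft_force": force on the tool from outside, world axes, zero at the start; "torque": the same for the moment, N m; "grip_width": opening from 0.0 (shut) to 1.0 (fully open); "grip_force": force on a finger pad.
Only numpy, scipy, OpenCV 4.12 (cv2) and the standard library are available. Lean on these libraries where they do the work, as an engineer would, in place of code of your own. Each camera call takes 0.05 s, during which the arm holds its last target. There are 200 camera calls.

### The job

Lift the steel spring clip out of the open cavity of the aluminium forming die and push it squarely over the pale blue thermal sleeve on the sloping sensor mount, midway between the two cheeks, until both arms have snapped past the sleeve's widest point and the clip's flat back sits down on the sleeve. Let go of it there, closed and at rest, and do not disturb the loose parts lying around.

Things in the scene. Friction and masses are not known exactly. Their poses are not given: they have to be found in the camera images.
- clip_grip (a point): Centre of the grip tab of the loose steel spring clip (85 g): a solid bar 10 mm thick (clip x), 22 wide (y), 32 tall (z) on a back plate 40 x 22 x 3 mm whose top is 16 mm below this point. Clip axes: z from mouth to tab (up in the die), y along the bore, x across the two arms; same shape turned half round about z. Overall 40 (x) x 22 (y) x 71 mm (arm tips to tab top)
- clip_bore (a point): Centre of the clip's bore, 34 mm below clip_grip along clip z, same axes. Back plate's inner face 15 mm above it. The sprung arms hang from the back plate, 35 mm apart inside at their upper legs, pinch to a throat 20.6 mm wide 11.2 mm below the bore centre, then flare to a 30 mm lead-in at the tips, 21 mm below the bore centre
- clip_arm_far (a joint): Opening angle (rad) of the clip's +x arm about its root at the back plate: 0 = on its stop, about 0.16 as the 30 mm sleeve passes the throat, about 0.02 when home. Sprung shut; snapping the clip on takes about 10 to 15 N along clip z, then it must still be pushed on until the back plate meets the sleeve; sprung friction holds it there
- clip_arm_near (a joint): The same for the clip's -x arm
- die: Fixed aluminium forming die, a block 90 (x) x 75 (y) x 32 mm high; origin at the centre of its underside, z up. Central open cavity 44 (x) x 26 (y) mm, 24 mm deep (floor 8 mm above the origin). The clip stands in it mouth down on its arm tips, clip x along die x, 2 mm clearance all round; its back plate and tab stand out above the die
- sleeve: Fixed pale blue plastic thermal sleeve, a cylinder 30 mm in diameter, 82 mm long; origin at its middle on its axis, 105 mm above the work surface. y along the sleeve (level); z square to the mount's sloping face and away from it: up and leaning 35 deg from vertical to the robot's side; x up the slope. The clip goes on along -z, its z and y along the sleeve's; when home clip_bore is at the axis
- mount: Fixed grey sensor mount; origin on the work surface under the sleeve's middle, z up, x away from its low front edge. Its sloping face (84 x 104 mm) lies 36 mm behind the sleeve's axis, so an upright clip would foul it. Two cheeks hold the sleeve's ends: inner faces 41 mm either side of the middle, 34 mm along the slope, rising 10 mm past the sleeve's axis (lower than its crest)
- level: Loose brass bubble level, a disc 44 mm in diameter, 16 mm high; origin at the centre of its underside. Leave alone
- collar: Loose steel locking collar, a ring 44 mm outside, 24 mm inside, 15 mm high; origin at the centre of its underside. Leave alone
- standoff: Loose white porcelain standoff, ribbed, 34 mm in diameter, 44 mm high, upright; origin at the centre of its underside. Leave alone
- washers: Loose stack of copper washers, 30 mm in diameter, 15 mm high, behaves as one piece; origin at the centre of its underside. Leave alone
Not all that is in view belongs to the job. Several things have the shape of the mount; the one meant has the colours described above. What is shaped like the part that bears clip_grip but purple is not meant.

How it is judged:
On the way, in this order (a step that is already met when the one before it is completed fails the run):
1. the clip is lifted clear out of the die's cavity (z of clip_bore in the frame of die above 0.06 m), for 0.1 s.
2. the clip is snapped on the sleeve (distance between clip_bore and sleeve below 0.012 m and z of clip_bore in the frame of sleeve below 0.003 m and value of joint each of clip_arm_far, clip_arm_near below 0.06 rad), for 0.2 s.
At the end, for the whole second after the job is handed in: clip on the sleeve, both arms closed behind its widest point (under 0.06 rad), bore centre within 3 mm of the sleeve's axis and 10 mm of its middle, bore within 0.12 rad of the sleeve's direction, tab within 0.35 rad of square to the face, at rest (x of clip_bore in the frame of sleeve between -0.003 and 0.003 m and y of clip_bore in the frame of sleeve between -0.01 and 0.01 m and z of clip_bore in the frame of sleeve between -0.003 and 0.003 m and angle between the y axis of clip_bore and the y axis of sleeve, either way round below 0.12 rad and angle between the z axis of clip_bore and the z axis of sleeve, either way round below 0.35 rad and value of joint each of clip_arm_far, clip_arm_near below 0.06 rad and linear speed of clip below 0.02 m/s); the robot touches nothing.
It fails at once if a loose bystander (level, collar, standoff or washer stack) was moved by more than 15 mm or tipped (distance of any of level, collar, standoff, washers from where it was at the start of the episode above 0.015 m or angle between standoff's own z axis and vertical above 0.5 rad).
It also fails if it takes over 42 s, if anything falls off the work surface, if the arm or the gripper's body presses on something with over 40 N, if the wrist force passes 120 N, or if a joint passes its speed limit or range.

## Working session

There is one attempt and no reset: what is moved stays moved. The work goes in short steps, Python scripts to look and compute and a shell command to move; the robot and the scene stay as the last step left them, time stands still between calls to the robot, and variables do not carry over. Pictures are saved under pics/ and viewed, at most 10 in all, crops included, and the job is handed in when it is done.

```bash
ls; mkdir -p pics
python3 - <<'E'
from bench import ctrl,get_image
import cv2
for n in("side","top"):
    d=get_image(n);cv2.imwrite(f"pics/{n}0.png",d["pixels"][:,:,::-1])
    print(n,{k:d[k] for k in("fx","fy","cx","cy","k1")},d["T"])
print(ctrl.get_state())
E
```

```text
pics
side {'fx': 484.6551962366343, 'fy': 484.6551962366343, 'cx': 320.19467280352103, 'cy': 242.2759897148338, 'k1': 0.018870732111415423} [[-0.90210664 -0.31106639  0.2990674   0.27381089]
 [-0.4311579   0.67788706 -0.59545949  0.51350154]
 [-0.01750648 -0.66611323 -0.74564515  0.6819558 ]
 [ 0.          0.          0.          1.        ]]
top {'fx': 462.08648540361185, 'fy': 462.08648540361185, 'cx': 322.9102359872452, 'cy': 240.7306325628502, 'k1': -0.08316432998168201} [[ 0.00774656 -0.98661799  0.16286475  0.3487875 ]
 [-0.99982182 -0.0048383   0.01824597 -0.005731  ]
 [-0.01721381 -0.16297707 -0.98647968  1.11188787]
 [ 0.          0.          0.          1.        ]]
{'time': 0.1, 'joint_positions': array([ 1.14715254,  0.32174191, -0.07006108,  1.45154471,  0.02260534,
        1.37079809, -0.05691888]), 'qd': array([-0.00179183, -0.00297345,  0.00077379, -0.00383178, -0.00161183,
        0.00027642,  0.00031232]), 'joint_torque': array([ 5.37917531e-04, -4.92570591e+01, -4.05446347e-01, -3.13397670e+01,
       -6.41680718e-02,  3.95071541e-02,  4.52867482e-05]), 'position': array([ 0.27526591, -0.58829454,  0.22157938]), 'tool_rot': array([-3.06504803e+00, -6.81754342e-01,  7.42232545e-04]), 'ft_force': array([-0.61839424,  0.05938005, -0.1227197 ]), 'torque': array([ 0.00024836, -0.07467709,  0.01056575]), 'grip_force': 0.0, 'grip_width': 1.0048457484677837}
```

View pics/side0.png

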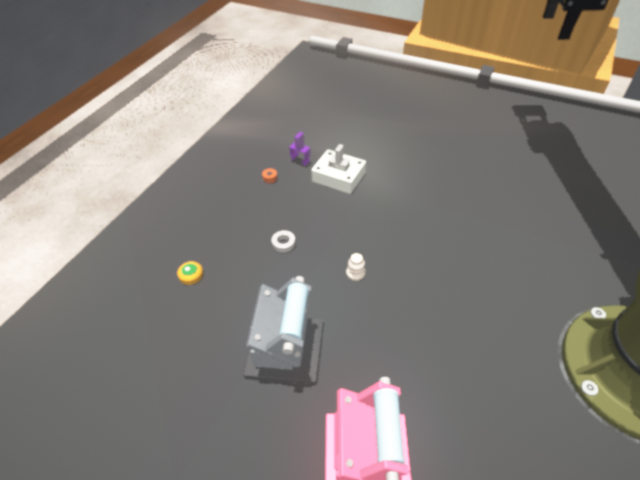

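View pics/top0.png

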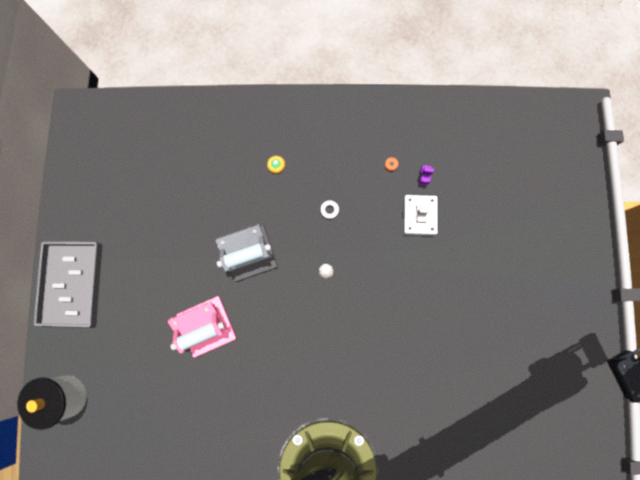

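Side: die with clip at about (339,170), grey mount with sleeve at about (295,308). Top: die (421,215), grey mount's sleeve (243,257). Pink mount and purple clip are decoys. I'll enlarge both areas.

Run:
```python
import cv2,numpy as np
s=cv2.imread("pics/side0.png");t=cv2.imread("pics/top0.png")
def c(i,x,y,w=80,h=60): return cv2.resize(i[y:y+h,x:x+w],(400,300),interpolation=cv2.INTER_CUBIC)
cv2.imwrite("pics/c0.png",np.vstack([np.hstack([c(s,300,135),c(t,380,185)]),np.hstack([cv2.resize(s[270:360,235:355],(400,300),interpolation=cv2.INTER_CUBIC),c(t,205,220)])]))
```

```text
(no output)
```

View pics/c0.png

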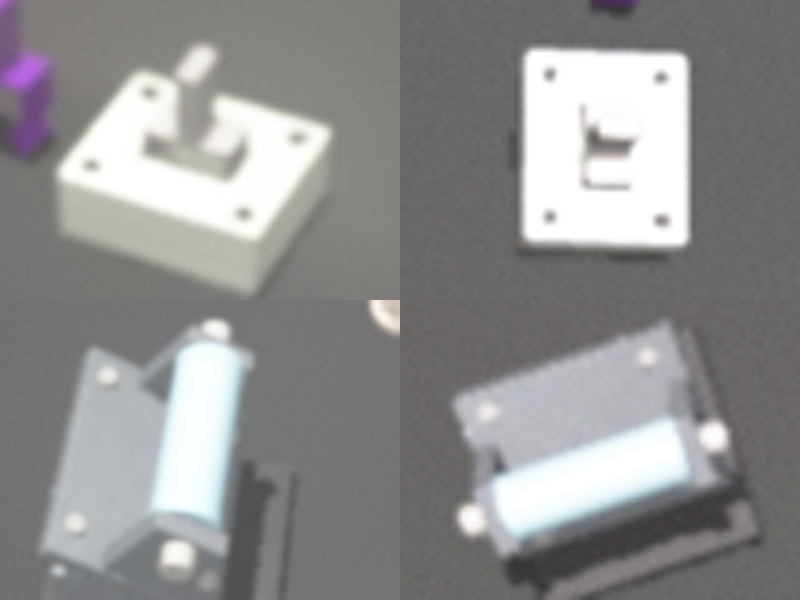

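Upper crops: die screw holes and tab top readable (side tab top ≈(198,62), top-view tab top ≈(620,122) in the crop). Lower crops: sleeve and its end pins are clear. Triangulating these.

```bash
cat > h.py <<'E'
import numpy as np,cv2
from scipy.optimize import least_squares
K={'side':(484.655,320.195,242.276,.01887,np.array([[-0.90210664,-0.31106639,0.2990674,0.27381089],[-0.4311579,0.67788706,-0.59545949,0.51350154],[-0.01750648,-0.66611323,-0.74564515,0.6819558]])),
'top':(462.0865,322.910,240.7306,-.08316,np.array([[0.00774656,-0.98661799,0.16286475,0.3487875],[-0.99982182,-0.0048383,0.01824597,-0.005731],[-0.01721381,-0.16297707,-0.98647968,1.11188787]]))}
def proj(n,P):
    f,cx,cy,k,T=K[n];p=T[:,:3].T@(np.asarray(P)-T[:,3]);a=p[:2]/p[2];a=a*(1+k*a@a);return f*a+[cx,cy]
def tri(s,t):
    r=least_squares(lambda P:np.r_[proj('side',P)-s,proj('top',P)-t],[.6,-.1,.05]);return r.x,np.abs(r.fun).max()
def cr(p,o,k): return (np.array(p)+.5)/k-.5+o
E
python3 - <<'E'
from h import *
np.set_printoptions(precision=4,suppress=True)
S=lambda p:cr(p,(300,135),5);T=lambda p:cr(p,(380,185),5);S2=lambda p:cr(p,(235,270),10/3);T2=lambda p:cr(p,(205,220),5)
H=[tri(S(a),T(b)) for a,b in [((149,92),(661,77)),((298,137),(661,220)),((244,213),(549,217)),((91,163),(550,74))]]
for h in H:print(h)
X=np.array([h[0] for h in H]);c=X.mean(0);d=(X[0]-X[1]+X[3]-X[2]);print('die c',c,'yaw x',np.arctan2(d[1],d[0]))
print('tabtop',tri(S((198,62)),T((620,122))))
L=[]
for n,a,b in [('pinR',(215,328),(713,436)),('pinL',(178,560),(472,520)),('slR',(210,347),(683,450)),('slL',(187,517),(502,512))]:
    r=tri(S2(a),T2(b));L.append(r[0]);print(n,r)
for i in(0,2):
    d=L[i+1]-L[i];print('mid',(L[i]+L[i+1])/2,'len',np.linalg.norm(d),'ydir',np.arctan2(d[1],d[0]))
E
```

```text
(array([ 0.7266, -0.5349, -0.2129]), np.float64(10.951268838509094))
(array([ 0.6354, -0.5308, -0.2118]), np.float64(9.734534877695893))
(array([ 0.6404, -0.466 , -0.2203]), np.float64(10.374917941874145))
(array([ 0.7319, -0.4687, -0.2187]), np.float64(11.752973682815934))
die c [ 0.6836 -0.5001 -0.2159] yaw x -0.03758279035222528
tabtop (array([ 0.6765, -0.4799, -0.1364]), np.float64(10.277847508490083))
pinR (array([ 0.5281, -0.0297, -0.5216]), np.float64(40.888501609083164))
pinL (array([ 0.4797,  0.1433, -0.5311]), np.float64(44.162384800740824))
slR (array([ 0.5207, -0.0076, -0.5079]), np.float64(42.05180982798453))
slL (array([ 0.4826,  0.12  , -0.508 ]), np.float64(43.874859825710075))
mid [ 0.5039  0.0568 -0.5264] len 0.17995279016461 ydir 1.8437863838952424
mid [ 0.5016  0.0562 -0.508 ] len 0.1331343703467745 ydir 1.8610803855063982
```

Forgot the tile offsets within the mosaic; correcting.

Run:
```python
from h import *
np.set_printoptions(precision=4,suppress=True)
S=lambda p:cr(p,(300,135),5);T=lambda p:cr((p[0]-400,p[1]),(380,185),5);S2=lambda p:cr((p[0],p[1]-300),(235,270),10/3);T2=lambda p:cr((p[0]-400,p[1]-300),(205,220),5)
H=[tri(S(a),T(b)) for a,b in [((149,92),(661,77)),((298,137),(661,220)),((244,213),(549,217)),((91,163),(550,74))]]
for h in H:print(h)
X=np.array([h[0] for h in H]);c=X.mean(0);d=(X[0]-X[1]+X[3]-X[2]);print('die c',c,'yaw x',np.arctan2(d[1],d[0]))
print('tabtop',tri(S((198,62)),T((620,122))))
L=[]
for n,a,b in [('pinR',(215,328),(713,436)),('pinL',(178,560),(472,520)),('slR',(210,347),(683,450)),('slL',(187,517),(502,512))]:
    r=tri(S2(a),T2(b));L.append(r[0]);print(n,r)
for i in(0,2):
    d=L[i+1]-L[i];print('mid',(L[i]+L[i+1])/2,'len',np.linalg.norm(d),'ydir',np.arctan2(d[1],d[0]))
```

```text
(array([ 0.6281, -0.2474,  0.0309]), np.float64(0.02195065430618115))
(array([ 0.5578, -0.2449,  0.0314]), np.float64(0.02285549672177467))
(array([ 0.5593, -0.1915,  0.0308]), np.float64(0.1096820583717033))
(array([ 0.6295, -0.1935,  0.0316]), np.float64(0.19976617055394286))
die c [ 0.5937 -0.2193  0.0311] yaw x -0.03142654920148626
tabtop (array([ 0.5932, -0.2174,  0.0785]), np.float64(0.4760627034295055))
pinR (array([0.5001, 0.1352, 0.1116]), np.float64(0.13631526389264081))
pinL (array([0.4625, 0.2418, 0.1062]), np.float64(0.04280969582140415))
slR (array([0.4949, 0.1481, 0.1159]), np.float64(0.8847614278416245))
slL (array([0.4656, 0.2268, 0.1141]), np.float64(0.13500417328384628))
mid [0.4813 0.1885 0.1089] len 0.11319171679025693 ydir 1.9103549117942453
mid [0.4802 0.1875 0.115 ] len 0.08398388162428126 ydir 1.9269883614151873
```

Points check out (die top 31 mm vs 32, tab top 78.5 vs 79, sleeve length 84 vs 82, height ok). The tool can't tilt, so I'll grip the tab across clip y and pivot the clip 35° in the fingers by pushing an arm against a fixed die edge. First go over the clip.

```bash
cat >> h.py <<'E'
from scipy.spatial.transform import Rotation as Ro
def st(goal=None,yaw=None):
    from bench import ctrl
    s=ctrl.get_state();R=Ro.from_rotvec(s['tool_rot']).as_matrix();y=np.arctan2(R[1,0],R[0,0])
    print('t %.2f'%s['time'],'p',np.round(s['position']*1e3,1),'yaw %.4f'%y,'tilt',np.round(R[:2,2],3),'F',np.round(s['ft_force'],1),'w %.3f'%(s['grip_width']*87),'gf %.1f'%s['grip_force'])
    if yaw is not None: print('turn tool z %.3f'%-(yaw-y))
    if goal is not None: print('shift mm',np.round(R.T@(np.array(goal)-s['position']*1e3),1))
E
python3 -m crank '[[[0,0,0,0.118,-1],[0,0,0,0.118,-1],[0,0,0,0.118,-1],[0,0,0,0.118,-1],[24,-29,0,0,-1],[24,-29,0,0,-1],[24,-29,0,0,-1],[24,-29,0,0,-1],[24,-29,0,0,-1],[24,-29,0,0,-1]]]' 20
python3 -c "
from h import *
st([593,-218,150],-.031)"
```

```text
time: 0.93
position: [0.4261, -0.418, 0.2222]
tool_rot: [-3.141, 0.054, 0.001]
ft_force: [0.4, -0.4, 0.5]
grip_width: 0.999
grip_force: 0.0
t 0.93 p [ 426.1 -418.   222.2] yaw -0.0343 tilt [-0.001  0.   ] F [ 0.4 -0.4  0.5] w 86.908 gf 0.0
turn tool z -0.003
shift mm [ 160.  -205.6   72.1]
```

```bash
python3 -m crank '[[[20,-25.5,7,0,-1],[20,-25.5,7,0,-1],[20,-25.5,7,0,-1],[20,-25.5,7,0,-1],[20,-25.5,7,0,-1],[20,-25.5,7,0,-1],[20,-25.5,7,0,-1],[20,-25.5,7,0,-1],[0,0,8,0,-1],[0,0,8,0,-1]]]' >/dev/null
python3 - <<'E'
from h import *
st([593,-218,52],-.031)
from bench import get_image
s=get_image("side")["pixels"][:,:,::-1];t=get_image("top")["pixels"][:,:,::-1]
cv2.imwrite("pics/c1.png",np.hstack([cv2.resize(s[110:210,280:380],(400,400),interpolation=2),cv2.resize(t[165:265,370:470],(400,400),interpolation=2)]))
E
```

```text
t 1.77 p [ 593.4 -218.1  149.6] yaw -0.0289 tilt [-0.     0.001] F [-0.7 -1.2 -0.3] w 86.933 gf 0.0
turn tool z 0.002
shift mm [-0.4  0.1 97.6]
```

View pics/c1.png

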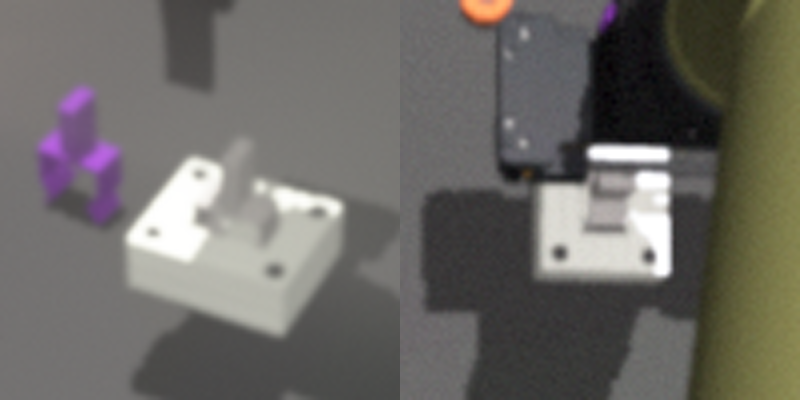

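The view shows the clip standing in the die under the gripper, fingers clear of it either side in y. Descend.

```bash
python3 -m crank '[[[0,0,18,0,-1],[0,0,18,0,-1],[0,0,18,0,-1],[0,0,18,0,-1],[0,0,16,0,-1],[0,0,10,0,-1],[0,0,0,0,1],[0,0,0,0,1],[0,0,0,0,1],[0,0,0,0,1]]]' 10
python3 -m crank '[[[0,0,0,0,1],[0,0,0,0,1],[0,0,0,0,1],[0,0,0,0,1]]]' 40
python3 -c "
from h import *
st([593,-218,52],-.031)"
```

```text
time: 2.7
position: [0.5932, -0.222, 0.0541]
tool_rot: [3.14, -0.054, 0.004]
ft_force: [0.0, -0.5, 0.2]
grip_width: 0.778
grip_force: 0.0
time: 3.03
position: [0.5924, -0.2214, 0.0528]
tool_rot: [3.141, -0.054, 0.001]
ft_force: [0.2, -0.2, -0.2]
grip_width: 0.482
grip_force: 0.0
t 3.03 p [ 592.4 -221.4   52.8] yaw -0.0341 tilt [ 0. -0.] F [ 0.2 -0.2 -0.2] w 41.911 gf 0.0
turn tool z -0.003
shift mm [ 0.4 -3.4  0.8]
```

```bash
python3 -m crank '[[[0,-3,0,0,1],[0,0,0,0,1],[0,0,0,0,1],[0,0,0,0,1],[0,0,0,0,1],[0,0,0,0,1],[0,0,0,0,1],[0,0,0,0,1]]]' 40
python3 -c "
from h import *
st([593,-218,52],-.031)"
```

```text
time: 3.7
position: [0.5924, -0.2186, 0.0525]
tool_rot: [3.141, -0.054, 0.0]
ft_force: [-1.3, -1.3, -0.1]
grip_width: 0.247
grip_force: 40.0
t 3.70 p [ 592.4 -218.6   52.5] yaw -0.0344 tilt [-0. -0.] F [-1.3 -1.3 -0.1] w 21.481 gf 40.0
turn tool z -0.003
shift mm [ 0.6 -0.6  0.5]
```

Gripped at 21.5 mm. Lift, move to die's +y side.

```bash
python3 -m crank '[[[0,0,-12,0,1],[0,0,-18,0,1],[0,0,-22,0,1],[0,0,-22,0,1],[0,0,-6,0,1],[0,0,0,0,1],[0,-22,0,0,1],[0,-24,0,0,1],[0,-24,0,0,1],[0,0,0,-0.1,1]]]' 40
python3 -m crank '[[[0,0,0,-0.123,1],[0,0,0,-0.123,1],[0,0,0,-0.123,1],[0,0,0,-0.123,1],[0,0,0,-0.123,1],[0,0,0,-0.123,1],[0,0,0,-0.123,1],[0,0,0,-0.123,1],[0,0,0,-0.123,1],[0,0,0,-0.123,1]]]' >/dev/null
python3 - <<'E'
from h import *
st([593,-150,53],1.54)
from bench import get_image,ctrl
print(ctrl.get_state()['joint_positions'])
s=get_image("side")["pixels"][:,:,::-1]
cv2.imwrite("pics/c2.png",cv2.resize(s[80:230,240:440],(800,600),interpolation=2))
E
```

```text
time: 4.53
position: [0.5944, -0.1406, 0.131]
tool_rot: [-3.134, -0.116, 0.003]
ft_force: [0.2, 0.8, -0.9]
grip_width: 0.247
grip_force: 40.0
t 5.37 p [ 593.7 -148.   130.8] yaw 1.3021 tilt [-0.003  0.001] F [ 0.2 -0.3 -1.1] w 21.534 gf 40.0
turn tool z -0.238
shift mm [-2.1  0.1 77.8]
[ 0.61854444  0.34554185 -0.50856498  1.64775624  0.17746906  1.19748236
 -0.19898607]
```

View pics/c2.png

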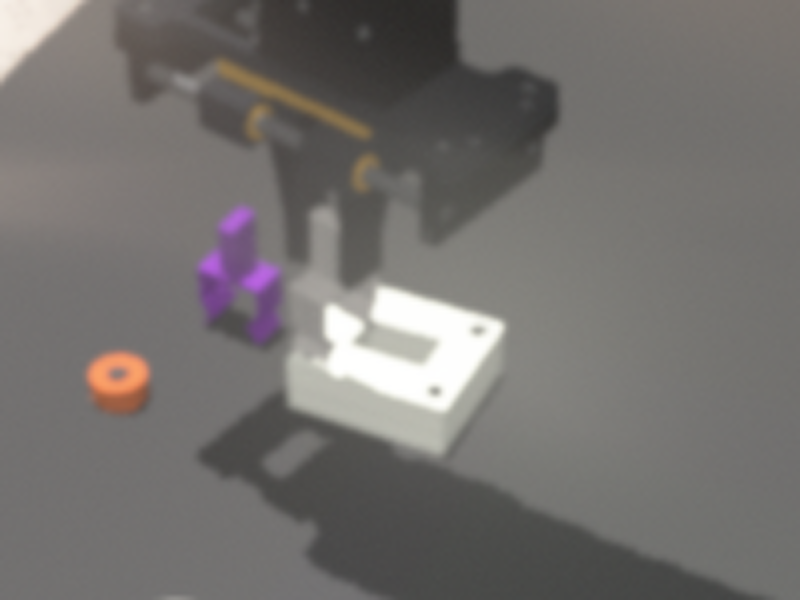

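Clip held cleanly (tab at crop (323,250)), hanging over the +y side of the die. Finish turn and descend beside the die.

```bash
python3 -m crank '[[[0,0,0,-0.12,1],[0,0,0,-0.118,1],[0,0,15,0,1],[0,0,20,0,1],[0,0,20,0,1],[0,0,15,0,1],[0,0,7,0,1],[0,0,0,0,1]]]' 40 >/dev/null
python3 -c "
from h import *
st([593,-150,53],1.54)"
python3 -m crank '[[[0,0,0,0,1],[-5,0,0,0,1],[-5,0,0,0,1],[-4,0,0,0,1],[-4,0,0,0,1],[-4,0,0,0,1]]]' 8
python3 -c "
from h import *
st([593,-185,53],1.54)"
```

```text
t 6.08 p [ 592.6 -147.8   52.6] yaw 1.5324 tilt [-0.005  0.002] F [-0.8 -0.6 -1.2] w 21.042 gf 40.0
turn tool z -0.008
shift mm [-2.1  0.5 -0.4]
time: 6.58
position: [0.5949, -0.1696, 0.0566]
tool_rot: [2.261, 2.18, 0.003]
ft_force: [0.5, 3.4, 2.0]
grip_width: 0.259
grip_force: 8.0
t 6.58 p [ 594.9 -169.6   56.6] yaw 1.5341 tilt [0.002 0.001] F [0.5 3.4 2. ] w 22.523 gf 8.0
turn tool z -0.006
shift mm [-15.5  -1.3   3.6]
```

```bash
python3 -m crank '[[[-3,0,0,0,1],[-3,0,0,0,1],[-3,0,0,0,1],[-3,0,0,0,1],[-3,0,0,0,1],[0,0,0,0,1]]]' 8
python3 - <<'E'
from h import *
st([593,-185,53],1.54)
from bench import get_image,ctrl
s=get_image("side")["pixels"][:,:,::-1];t=get_image("top")["pixels"][:,:,::-1]
cv2.imwrite("pics/c3.png",np.hstack([cv2.resize(s[110:210,280:380],(400,400),interpolation=2),cv2.resize(t[165:265,350:450],(400,400),interpolation=2)]))
E
```

```text
time: 7.08
position: [0.5938, -0.187, 0.0558]
tool_rot: [2.262, 2.177, -0.0]
ft_force: [1.2, 1.3, 2.3]
grip_width: 0.249
grip_force: 8.0
t 7.08 p [ 593.8 -187.    55.8] yaw 1.5325 tilt [ 0.001 -0.001] F [1.2 1.3 2.3] w 21.650 gf 8.0
turn tool z -0.007
shift mm [ 2.  -0.9  2.8]
```

View pics/c3.png

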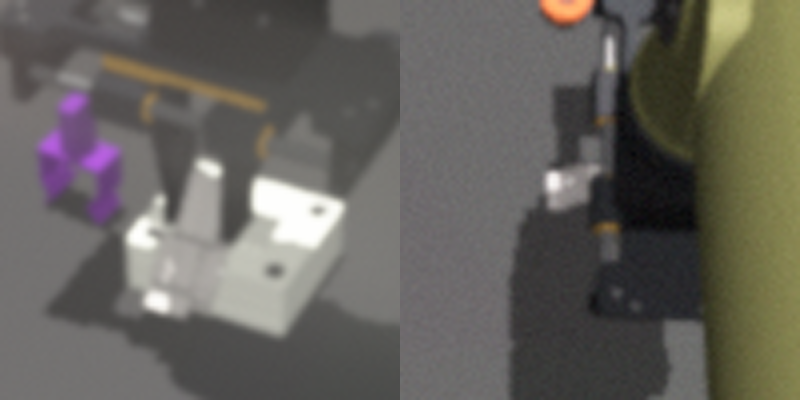

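Clip has tilted: tab top at crop (208,168), arm tip ends near (157,300), leaning away from the camera as wanted. Compare with projected model for the angle.

Run:
```python
from h import *
p=np.array([.5938,-.187,.0748])
for th in (25,30,35,40,45):
    a=np.radians(th);Z=np.array([0,-np.sin(a),np.cos(a)]);X=np.array([0,np.cos(a),np.sin(a)]);Y=np.array([-1,0,0])
    f=lambda x,y,s:np.round((proj('side',p+(X*x+Y*y-Z*s)*1e-3)-[280,110]+.5)*4,0)
    g=lambda x,y,s:np.round((proj('top',p+(X*x+Y*y-Z*s)*1e-3)-[350,165]+.5)*4,0)
    print(th,'tabtop',f(5,-11,-7.5),f(5,11,-7.5),'plate +x edge',f(20,-11,24.5),f(20,11,24.5),'tips',f(17,-11,63.5),f(17,11,63.5),'top tips',g(17,-11,63.5)+[400,0],g(17,11,63.5)+[400,0],g(20,0,24.5)+[400,0])
s=cv2.imread('pics/c3.png')[130:330,100:300];cv2.imwrite('pics/c3b.png',cv2.resize(s,(800,800),interpolation=2)[:600])
```

```text
25 tabtop [190. 171.] [230. 183.] plate +x edge [167. 239.] [207. 251.] tips [156. 311.] [196. 323.] top tips [559. 181.] [559. 217.] [590. 185.]
30 tabtop [190. 170.] [231. 182.] plate +x edge [166. 236.] [206. 248.] tips [153. 311.] [192. 323.] top tips [552. 180.] [553. 215.] [589. 184.]
35 tabtop [191. 169.] [231. 181.] plate +x edge [165. 233.] [206. 245.] tips [149. 309.] [189. 321.] top tips [547. 178.] [547. 214.] [588. 183.]
40 tabtop [192. 168.] [232. 180.] plate +x edge [164. 230.] [205. 242.] tips [146. 306.] [186. 319.] top tips [542. 176.] [542. 212.] [588. 182.]
45 tabtop [192. 168.] [233. 179.] plate +x edge [164. 226.] [205. 238.] tips [143. 303.] [183. 315.] top tips [537. 174.] [538. 210.] [588. 181.]
```

View pics/c3b.png

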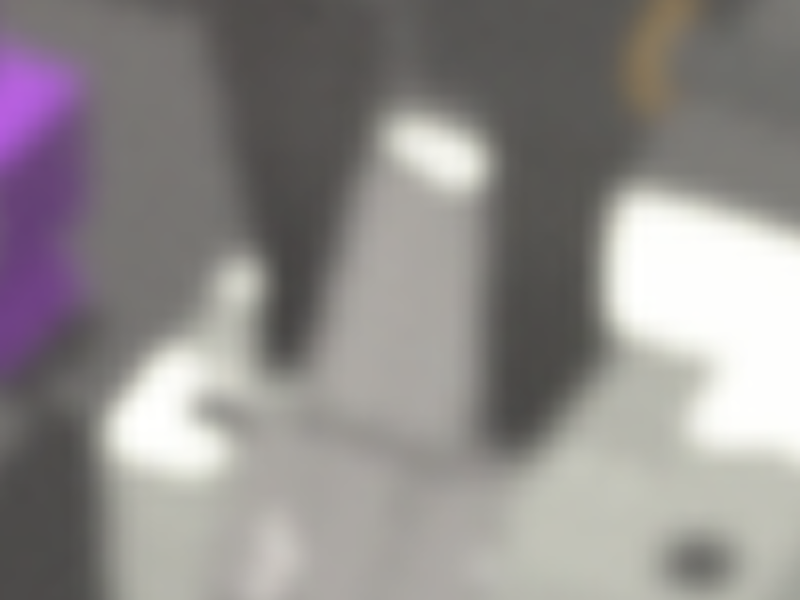

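Run:
```python
from h import *
p=np.array([.5938,-.187,.0748])
for th in (20,25,30,35,40,45):
  for d in (7,9):
    a=np.radians(th);Z=np.array([0,-np.sin(a),np.cos(a)]);X=np.array([0,np.cos(a),np.sin(a)]);Y=np.array([-1,0,0])
    f=lambda x,y,s:np.round((proj('side',p+(X*x+Y*y-Z*s)*1e-3)-[280,110]+.5)*4,0)
    print(th,d,'tabtop c',f(0,0,-16+d),'base',f(5,-11,d+16),f(5,11,d+16))
```

```text
20 7 tabtop c [214. 172.] base [181. 230.] [220. 242.]
20 9 tabtop c [213. 176.] base [180. 234.] [220. 245.]
25 7 tabtop c [214. 172.] base [179. 230.] [219. 242.]
25 9 tabtop c [213. 176.] base [179. 234.] [218. 246.]
30 7 tabtop c [215. 172.] base [178. 230.] [218. 242.]
30 9 tabtop c [214. 176.] base [177. 234.] [217. 245.]
35 7 tabtop c [215. 172.] base [177. 229.] [217. 241.]
35 9 tabtop c [214. 176.] base [176. 233.] [216. 245.]
40 7 tabtop c [216. 172.] base [175. 228.] [215. 240.]
40 9 tabtop c [215. 176.] base [174. 232.] [214. 244.]
45 7 tabtop c [216. 172.] base [174. 227.] [215. 239.]
45 9 tabtop c [215. 176.] base [173. 231.] [213. 243.]
```

Consistent with about 30–35° of tilt (tip in the top view at x≈547 → 35°). Tighten grip, lift, turn to the mount's yaw.

```bash
python3 -m crank '[[[0,0,0,0,1],[0,0,0,0,1],[6,0,-10,0.1,1],[6,0,-22,0.121,1],[0,0,-26,0.121,1],[0,0,-26,0.121,1],[0,0,-20,0.121,1],[0,0,-6,0.121,1],[0,0,0,0.121,1],[0,0,0,0.121,1]]]' 60
python3 -m crank '[[[0,0,0,0.121,1],[0,0,0,0.121,1],[0,0,0,0,1]]]' >/dev/null
python3 -c "
from h import *
st([434,172,162],.344)"
```

```text
time: 8.02
position: [0.5938, -0.1742, 0.1656]
tool_rot: [3.009, 0.899, -0.002]
ft_force: [-0.2, -0.4, -0.4]
grip_width: 0.242
grip_force: 60.0
t 8.27 p [ 593.4 -174.   164.6] yaw 0.3413 tilt [-0.002 -0.001] F [ 0.4  1.2 -1.9] w 21.351 gf 60.0
turn tool z -0.003
shift mm [ -34.3 -379.4    2.8]
```

```bash
python3 -m crank '[[[-4,-25,0,0,1],[-4,-39,0,0,1],[-4,-39,0,0,1],[-4,-39,0,0,1],[-4,-39,0,0,1],[-4,-39,0,0,1],[-4,-39,0,0,1],[-3,-39,0,0,1],[-3,-39,0,0,1],[0,-28,0,0,1]]]' 60 >/dev/null
python3 -m crank '[[[0,-14,0,0,1],[0,0,0,0,1],[0,0,0,0,1]]]' >/dev/null
python3 - <<'E'
from h import *
st([434,172,162],.344)
from bench import get_image,ctrl
s=get_image("side")["pixels"][:,:,::-1];t=get_image("top")["pixels"][:,:,::-1]
cv2.imwrite("pics/c4.png",np.hstack([cv2.resize(s[250:370,220:340],(400,400),interpolation=2),cv2.resize(t[200:300,195:295],(400,400),interpolation=2)]))
E
```

```text
t 9.35 p [433.9 171.5 165.2] yaw 0.3489 tilt [-0.    -0.002] F [ 0.5  0.1 -1.1] w 21.380 gf 60.0
turn tool z 0.005
shift mm [ 0.2 -0.5  3.2]
```

View pics/c4.png

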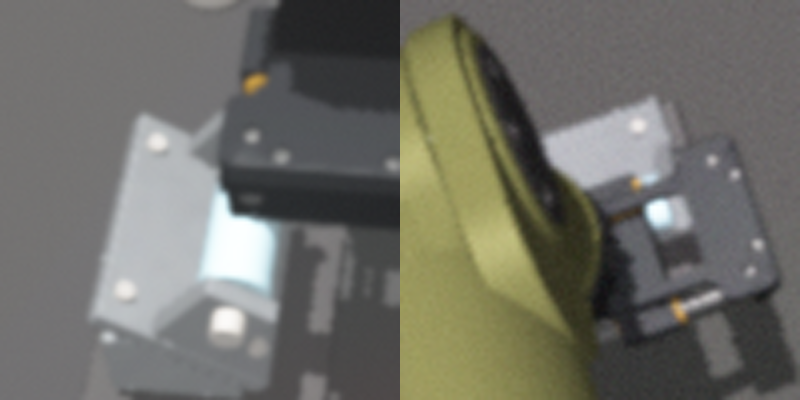

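Views are partly occluded by the hand, but the lateral alignment reads right. Advance along the slope normal.

```bash
python3 -m crank '[[[0,0,4,0,1],[0,0,4,0,1],[2.9,0,4.1,0,1],[2.9,0,4.1,0,1],[2.9,0,4.1,0,1],[2.9,0,4.1,0,1],[0,0,0,0,1],[0,0,0,0,1]]]' 60 >/dev/null
python3 -c "
from h import *
for i in range(1): st([458.6,180.5,120],.344)"
```

```text
t 10.12 p [445.2 175.9 140.8] yaw 0.3451 tilt [-0.001  0.   ] F [ 0.4  0.  -1. ] w 21.359 gf 60.0
turn tool z 0.001
shift mm [14.2  0.2 20.8]
```

```bash
python3 -m crank '[[[1.7,0,2.5,0,1],[1.7,0,2.5,0,1],[1.7,0,2.5,0,1],[0,0,0,0,1]]]' 60 >/dev/null
python3 -c "
from h import *
st([458.6,180.5,120],.344)"
python3 -m crank '[[[1.7,0,2.5,0,1],[1.7,0,2.5,0,1],[0,0,0,0,1]]]' 60 >/dev/null
python3 -c "
from h import *
st([458.6,180.5,120],.344)"
```

```text
t 10.45 p [450.3 177.7 133.9] yaw 0.3450 tilt [0.001 0.   ] F [-0.3  0.6 -0.6] w 21.437 gf 60.0
turn tool z 0.001
shift mm [ 8.7  0.1 13.9]
t 10.70 p [454.1 178.9 128.3] yaw 0.3448 tilt [0.002 0.001] F [ 4.3  2.4 -7.7] w 21.236 gf 60.0
turn tool z 0.001
shift mm [ 4.8 -0.   8.3]
```

The force now pulls inward: the throat has passed the widest point. Push on until seated.

```bash
python3 -m crank '[[[1.7,0,2.5,0,1],[1.7,0,2.5,0,1],[0,0,0,0,1]]]' 60 >/dev/null
python3 -c "
from h import *
st([458.6,180.5,120],.344)"
python3 -m crank '[[[1.2,0,1.6,0,1],[0,0,0,0,1]]]' 60 >/dev/null
python3 -c "
from h import *
st([458.6,180.5,120],.344)"
python3 -m crank '[[[1.2,0,1.6,0,1],[0,0,0,0,1]]]' 60 >/dev/null
python3 -c "
from h import *
st([458.6,180.5,120],.344)"
```

```text
t 10.95 p [457.4 179.9 123. ] yaw 0.3449 tilt [0.002 0.001] F [ 5.7  0.4 -7. ] w 21.036 gf 60.0
turn tool z 0.001
shift mm [ 1.4 -0.1  3. ]
t 11.12 p [458.2 180.3 121.6] yaw 0.3448 tilt [0.001 0.001] F [ 4.1  1.4 -5.9] w 21.302 gf 60.0
turn tool z 0.001
shift mm [ 0.5 -0.1  1.6]
t 11.28 p [459.1 180.7 120.2] yaw 0.3448 tilt [0. 0.] F [ 3.1  1.3 -4.2] w 21.358 gf 60.0
turn tool z 0.001
shift mm [-0.5 -0.   0.2]
```

```bash
python3 -m crank '[[[1.2,0,1.6,0,1],[0,0,0,0,1]]]' 60 >/dev/null
python3 -c "
from h import *
st([458.6,180.5,120],.344)"
python3 -m crank '[[[0.9,0,1.2,0,1],[0,0,0,0,1]]]' 60 >/dev/null
python3 -c "
from h import *
st([458.6,180.5,120],.344)"
```

```text
t 11.45 p [459.2 180.7 120. ] yaw 0.3448 tilt [-0.002 -0.002] F [-4.4 -2.4  9.4] w 21.617 gf 60.0
turn tool z 0.001
shift mm [-0.6 -0.   0. ]
t 11.62 p [459.2 180.7 119.9] yaw 0.3448 tilt [-0.004 -0.003] F [-9.5 -4.7 19.6] w 21.465 gf 60.0
turn tool z 0.001
shift mm [-0.6 -0.  -0.1]
```

Seated: position stalled and 22 N reaction along the normal. Relax, release, withdraw upward.

```bash
python3 -m crank '[[[-1.2,0,-1.8,0,1],[0,0,0,0,0],[0,0,0,0,0],[0,0,0,0,0],[0,0,0,0,0],[0,0,0,0,0],[0,0,0,0,0],[0,0,0,0,0]]]' 60
python3 -m crank '[[[0,0,-5,0,0],[0,0,-15,0,0],[0,0,-25,0,0],[0,0,-30,0,0],[0,0,-30,0,0],[0,30,-20,0,0],[0,38,0,0,0],[0,38,0,0,0],[0,38,0,0,0],[0,38,0,0,0]]]' >/dev/null
python3 -m crank '[[[0,38,0,0,0],[0,38,0,0,0],[0,0,0,0,0]]]' >/dev/null
python3 - <<'E'
from h import *
st()
from bench import get_image,ctrl
s=get_image("side")["pixels"][:,:,::-1];t=get_image("top")["pixels"][:,:,::-1]
cv2.imwrite("pics/s5.png",s);cv2.imwrite("pics/t5.png",t)
cv2.imwrite("pics/c5.png",np.hstack([cv2.resize(s[265:365,230:330],(400,400),interpolation=2),cv2.resize(t[215:295,205:285],(400,400),interpolation=2)]))
for n,a in(("side",s),("top",t)):
    b=cv2.imread(f"pics/{n}0.png");d=cv2.absdiff(a,b).max(2)>40
    for k,(x,y) in dict(side=dict(level=(190,272),collar=(284,241),stand=(356,266),wash=(270,175)),top=dict(level=(276,164),collar=(330,209),stand=(326,271),wash=(391,164)))[n].items():print(n,k,d[y-16:y+16,x-16:x+16].sum())
E
```

```text
time: 12.28
position: [0.4595, 0.1808, 0.1193]
tool_rot: [3.095, 0.539, -0.0]
ft_force: [0.4, -0.5, -0.8]
grip_width: 0.497
grip_force: 0.0
t 13.37 p [547.8 -72.2 244. ] yaw 0.3327 tilt [ 0.    -0.004] F [ 0.5 -1.2 -0.6] w 43.571 gf 0.0
side level 0
side collar 0
side stand 664
side wash 0
top level 0
top collar 585
top stand 728
top wash 975
```

View pics/c5.png

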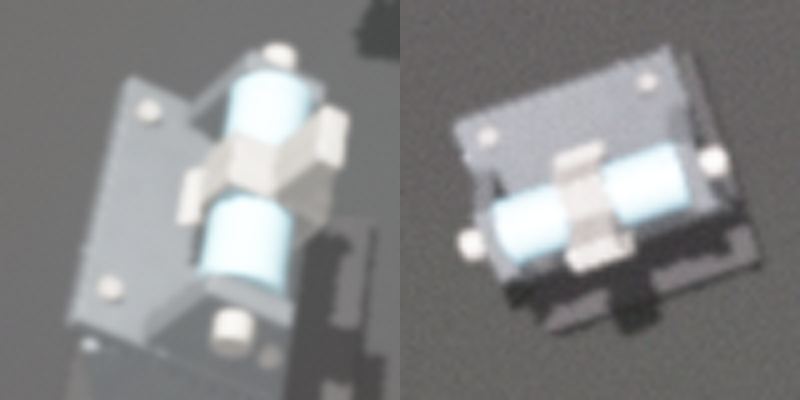

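Clip is on the sleeve, centred between cheeks (blue visible either side roughly equal); tab top at side crop (332,125), top crop (600,257). Check the tilt by projection.

Run:
```python
from h import *
c=np.array([.481,.1885,.105]);h=np.array([.941,.337,0])
for th in (15,25,35,45,55):
    a=np.radians(th);Z=np.r_[-np.sin(a)*h[:2],np.cos(a)];X=np.r_[np.cos(a)*h[:2],np.sin(a)];Y=np.array([-.337,.941,0])
    f=lambda x,y,s:np.round((proj('side',c+(X*x+Y*y+Z*s)*1e-3)-[230,265]+.5)*4)
    g=lambda x,y,s:np.round((proj('top',c+(X*x+Y*y+Z*s)*1e-3)-[205,215]+.5)*5)+[400,0]
    print(th,'tabtop',f(0,0,50),g(0,0,50),'plate +x edge',f(20,0,18),g(20,0,18),'tip',f(17,11,-21))
```

```text
15 tabtop [289. 115.] [582. 219.] plate +x edge [213. 153.] [574. 167.] tip [197. 239.]
25 tabtop [314. 122.] [589. 238.] plate +x edge [225. 150.] [576. 175.] tip [189. 232.]
35 tabtop [336. 131.] [597. 256.] plate +x edge [237. 149.] [579. 184.] tip [183. 225.]
45 tabtop [356. 142.] [604. 272.] plate +x edge [250. 149.] [581. 194.] tip [180. 218.]
55 tabtop [373. 155.] [611. 286.] plate +x edge [264. 150.] [585. 204.] tip [178. 210.]
```

Tilt matches 35°. Handing in.

```bash
python3 -c "
from bench import job
print(job.close_job())"
```

```text
the job is handed in; nothing more can be done
None
```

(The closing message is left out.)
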